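# Close the split heater jacket on its dowels and hold it shut

## Task

Close the split heater jacket around its capsule: first take the long dowel from the pin stand and push it fully home, upright, in the empty bore of the bottom half, then fit the loose top half over both dowels and press it down against the spring plungers until the two halves meet flush. Finish while still holding the top half pressed shut with the gripper: the springs lift it again if you let go. Leave the short dowel in the stand, the spare capsule, the carton and the spatula where they are.

Things in the scene. Friction and masses are not known exactly. Their poses are not given: they have to be found in the camera images.
- bottom_half: Bottom half of the heater jacket, fixed to the bench: white block 160 (x) x 70 (y) mm on an aluminium foot 190 x 90 x 14 mm; its flat top face is 44 mm above the bench. Origin: centre of the foot's underside; x along its length, z up. At x = -60 mm stands a fixed dowel, at x = +60 mm is the empty bore. A capsule lies in its middle, four spring plungers stand in its top face.
- bore (a point): Centre of the mouth of the empty bore in the bottom half's top face: round, 11.2 mm diameter, 1.5 mm chamfer, 30 mm deep, vertical. Axes as the bottom half.
- fixed_dowel_tip (a point): Tip of the steel dowel fixed in the bottom half: 10 mm diameter, tip 34 mm above the top face, with a 3 mm taper.
- capsule_mid (a point): Middle of the steel capsule fixed in the bottom half's trough, at the height of the top face: lies along x, 66 mm long, radius 16 mm, so it stands 16 mm above the top face. The top half's hollow shell clears it.
- plunger0 (a joint): Travel (m, down) of one of four spring plungers, 8 mm diameter, at x = +-30, y = +-28 mm in the bottom half. 0: up, 5 mm above the top face; 0.005: pressed level. All four need about 6.4 N to start and 12 N level, more than the top half's weight, so alone it rests 5 mm open. They do not stay down.
- top_half: Loose top half, about 0.35 kg, upright on the bench: white flange 160 (x) x 70 (y) x 14 mm with two vertical through holes, 13 mm diameter, at x = +-60 mm, y = 0 (2 mm chamfers), and an arched hollow shell 80 mm long in the middle, rising to 38 mm. Origin: centre of the underside; x along its length, z up. Flush: origin 44 mm above the bottom half's. Symmetric: either way round is right.
- grip_bar (a point): Grip point of the top half, 60 mm above its underside, in the grey bar on its top: bar 60 (x) x 20 (y) mm, from 34 to 70 mm above the underside. Grip it across y (fingertips then just clear the shell). Axes as the top half.
- long_dowel: Loose steel dowel, 10 mm diameter, 64 mm long, 3 mm taper at both ends, 40 g, upright in one hole of the pin stand, 44 mm standing out. Origin: centre of its lower end; z up along it. Home in the bore, its lower end is 14 mm above the bench and 34 mm stand out. Gripped 52 mm above its lower end the fingertips end 3 mm over the top face; best close along the bottom half's y.
- dowel_mid (a point): Middle of the long dowel, 32 mm above its lower end. Fully home it is 46 mm above the bottom half's origin.
- pin_stand: Grey plastic stand, fixed to the bench, 120 (x) x 44 (y) x 26 mm, with two holes 11.5 mm in diameter and 20 mm deep, at x = -40 and +40 mm; either may hold the long dowel. Origin: centre of its underside.
- stub_dowel: Short steel dowel in the other hole of the stand, 10 mm diameter, 42 mm long, 22 mm stand out. Not needed; leave it. Origin: its lower end.
- spare_capsule: Spare white capsule standing on the bench, 52 mm widest, 96 mm high; leave it. Origin: centre of its underside.
- carton: Blue carton lying on the bench, 70 x 120 x 60 mm; leave it. Origin: centre of its underside.
- spatula: Spatula lying on the bench, 200 mm long along its x; leave it.
Things that resemble listed ones, but are neither listed nor needed, are in the scene too. What is shaped like the top_half but orange or red is not meant.

How it is judged:
By the outcome, as a careful person would: the job done as asked, in the order asked, and still so for the second after the job is handed in, while the arm keeps its last pose, push and grip.
It also fails if it takes over 61 s, if anything falls off the work surface, if the arm or the gripper's body presses on something with over 40 N, if the wrist force passes 120 N, or if a joint passes its speed limit or range.

## Robot

A 6-joint arm with a two-finger parallel gripper is mounted at the origin on the work surface. World frame = base frame: x ahead of the robot, y to its left, z up, the work surface at z = 0. Lengths are in mm, angles in rad, forces in N, time in s.
With the tool pointing down it reaches from about 375 to 750 mm from the base axis. Payload 9 kg.
Tool frame: the origin (TCP) lies where the fingers leave the gripper's body, on its centre line; the fingertips stand 73 mm ahead of it and the grasp point (between the pads) lies 54 mm ahead of it (arm.tcp_to_tips is the distance from the TCP to the fingertips, in mm); z points along the fingers, y is the line along which they close (so a half turn about z gives the same grasp; the last joint's range is limited). The gripper opens to 85 mm and grips with 20 to 120 N. Pads are 22 mm wide; open, the fingers measure 114 mm over their backs; the gripper's body (76 mm by 85 mm) begins 54 mm behind the grasp point. The pads swing forward as they close: fully open they stand 13 mm farther back than shut.
Start: joints at [-1.467, 0.104, 0.097, 1.564, 0, 1.353], TCP at [189.774, -569.222, 303.931] pointing down, gripper open.
Joint ranges: [-2.99, 2.99], [-0.84, 1.86], [-1.1, 1.16], [-1.84, 2.11], [-1.51, 1.56], [-3.14, 3.14]. Speed limits (rad/s): [2.22, 2.22, 2.57, 3.14, 3.14, 3.14].

## Interface

Orientations are given as [roll, pitch, yaw] about the fixed x, y, z axes, in that order (R = Rz(yaw) Ry(pitch) Rx(roll)).
In Python, from bench import arm gives the robot as it stands.
- The arm moves only by the tool jog_arm, never from a script. Its argument "plan" is text: rows parted by semicolons, each of 7 numbers parted by spaces: the turn, a rotation vector about the tool's x, y, z in degrees, then the shift along the tool's x, y, z in cm, then the closure, from -1 (fully open) to 1 (shut), so that 0 is half open. A call has 1 to 20 rows; each row is the pose to reach, as a shift and turn from the pose commanded when the call began, along the tool's axes at that moment; what a row does not reach only later rows make up. A row lasts 1/12 s, in which the tool goes at most 41.7 mm and 7.16 degrees, less where a joint would pass 70% of its speed; a pose out of reach is approached as far as the arm can. A call with a gripper value outside its range is refused whole. The fingers move at their own pace and stop on an object; the grip force is fixed at half the most. Time passes only in rows, so rows that repeat a pose let the fingers close. It gives the time, the measured TCP pose, the force, the opening and the grip force at its end, in the units of the state.
- arm.read_state(): the state, without advancing time (a new reading comes with each control period).
- arm.read_camera(name): name is "scene" or "top" or "wrist"; returns a dict with "pixels" (400x640x3 uint8, red, green, blue), "fx", "fy", "cx", "cy" (pixels), "k1" (the pictures are not rectified: a ray, as slopes to the right and down, at radius r is drawn at 1 + k1 r^2 times it, then the intrinsics apply), "rvec" (rotation vector, rad) and "tvec" (3), from world to camera coordinates, as OpenCV has them; the wrist camera has in their place "mount" (4x4, takes a point from camera to tool coordinates, whose origin is the TCP and whose axes are the flange's). Camera axes: x right, y down, z forward; pixel columns grow to the right and rows downward; lengths in mm; the calibration is good to about 2 mm. A picture is of the moment at which its call begins: read the wrist's pose just before it. There is no depth.
- arm.finish_job(): hands the job in; it is judged then, once.
The state is a dict: "time_s": time; "joints": joint angles; "dq": joint speeds; "joint_efforts": joint torques, N m; "tool_pos": TCP position; "tcp_rot": TCP orientation; "force": force on the tool from outside, world axes, zero at the start; "moment": the same for the moment, N m; "finger_gap": finger opening in mm; "grip_force": force on a finger pad.
Only numpy, scipy, OpenCV 4.12 (cv2) and the standard library are available. Lean on these libraries where they do the work, as an engineer would, in place of code of your own. Each camera call takes 0.05 s, during which the arm holds its last target. There are 200 camera calls.

## Working session

There is one attempt and no reset: what is moved stays moved. The work goes in short steps, Python scripts to look and compute and a tool call to move; the robot and the scene stay as the last step left them, time stands still between calls to the robot, and variables do not carry over. Pictures are saved under pics/ and viewed, at most 10 in all, crops included, and the job is handed in when it is done.

Besides the shell and the picture viewer there is one more tool, called after "Emit:" by a JSON object that holds its "api" and its "payload". jog_arm: Moves the arm, as the interface text tells. Its arguments: {"type":"object","properties":{"plan":{"type":"string"}},"required":["plan"]}

```bash
mkdir -p pics
cat > h.py <<'E'
import numpy as np,cv2,sys
from scipy.spatial.transform import Rotation as R
from bench import arm
def cam(n):
    s=arm.read_state(); c=arm.read_camera(n)
    if n=="wrist":
        T=np.eye(4);T[:3,:3]=R.from_euler('xyz',s['tcp_rot']).as_matrix();T[:3,3]=s['tool_pos']
        W=T@np.array(c['mount']); c['Rc']=W[:3,:3];c['o']=W[:3,3]
    else:
        M=cv2.Rodrigues(np.array(c['rvec'],float))[0]; c['Rc']=M.T;c['o']=-M.T@np.array(c['tvec'],float).ravel()
    return c
def ray(c,u,v):
    x=(u-c['cx'])/c['fx'];y=(v-c['cy'])/c['fy'];rd=np.hypot(x,y);r=rd
    for _ in range(30): r=rd/(1+c['k1']*r*r)
    k=r/rd if rd>0 else 1
    return c['Rc']@np.array([x*k,y*k,1])
def pt(c,u,v,z):
    d=ray(c,u,v); return c['o']+d*(z-c['o'][2])/d[2]
def pix(c,p):
    q=c['Rc'].T@(np.array(p,float)-c['o']);x,y=q[:2]/q[2];f=1+c['k1']*(x*x+y*y)
    return np.array([c['fx']*x*f+c['cx'],c['fy']*y*f+c['cy']])
def tri(c1,a,c2,b):
    d1,d2=ray(c1,*a),ray(c2,*b)
    t=np.linalg.lstsq(np.c_[d1,-d2],c2['o']-c1['o'],rcond=None)[0]
    p,q=c1['o']+t[0]*d1,c2['o']+t[1]*d2
    return (p+q)/2,np.linalg.norm(p-q)
def save(c,n): cv2.imwrite('pics/'+n,c['pixels'][:,:,::-1])
E
python3 - <<'E'
from h import *
for n in('scene','top'):
    c=cam(n);save(c,n+'0.png');print(n,c['o'],c['fx'],c['k1'])
    np.save(n+'0.npy',c,allow_pickle=True)
print(arm.read_state())
E
```

```text
scene [ 961.31265804  714.70224142 1290.83613936] 514.3162981264667 -0.16391317787957776
top [ 220.36940399   93.47904882 1576.95773984] 519.2479837005674 0.00032860702709328163
{'time_s': 0.1, 'joints': array([-1.46668964e+00,  1.04625399e-01,  9.65186432e-02,  1.56390343e+00,
       -7.96276171e-07,  1.35311257e+00]), 'dq': array([-0.00066495,  0.00079953,  0.00250252, -0.00052592,  0.00104923,
       -0.0011094 ]), 'joint_efforts': array([ 7.38584320e-03, -5.58203673e+01,  5.04723072e+01,  1.27477510e-02,
       -2.62805625e-04,  1.41500060e-06]), 'tool_pos': array([ 189.75363341, -568.96813991,  303.19271426]), 'tcp_rot': array([-3.14040727e+00, -2.61378720e-04,  3.21790293e-01]), 'force': array([-0.63986834, -0.83062031, -0.35830973]), 'moment': array([-0.02227811, -0.03132583, -0.02520449]), 'grip_force': 0.0, 'finger_gap': 85.24060817324732}
```

View pics/top0.png

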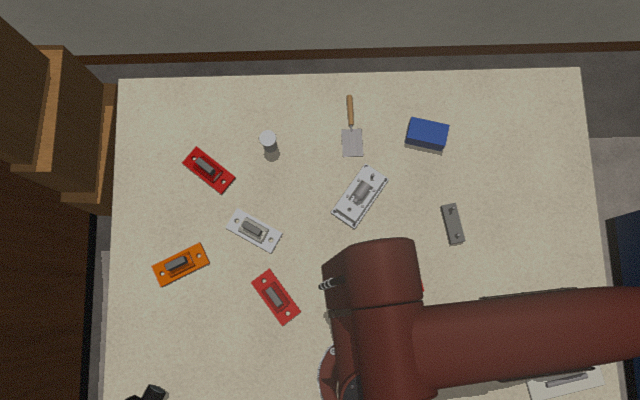

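View pics/scene0.png

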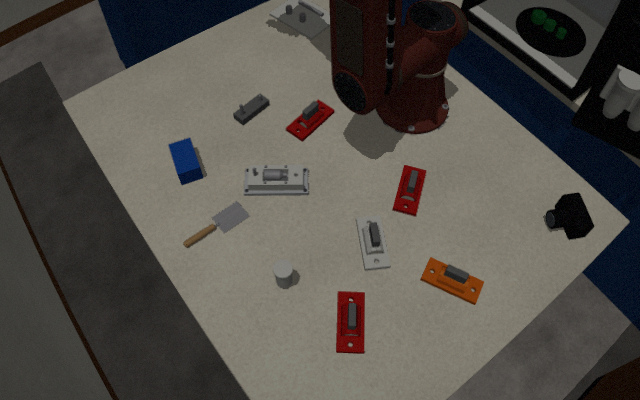

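Top view: candidates for the top half are white (254,230), red (208,170), red (275,297), orange (181,264) and the red under the arm (scene 310,119). Only the white one fits. The bottom half is at (360,196), the pin stand at (452,224), the spatula at (351,130) and the carton at (427,134). Next, one close crop for checking.

Run:
```python
from h import *
t=np.load('top0.npy',allow_pickle=True).item();s=np.load('scene0.npy',allow_pickle=True).item()
def crop(c,x,y,w,h,k): return cv2.resize(np.ascontiguousarray(c['pixels'][y:y+h,x:x+w,::-1]),None,fx=k,fy=k,interpolation=cv2.INTER_CUBIC)
a=crop(t,220,160,130,100,3);a2=crop(t,320,160,150,100,3)
o=np.zeros((600,800,3),np.uint8)
o[:300,:350]=a[:,:350];o[:300,350:800]=a2[:,:450]
o[300:600,:400]=crop(s,230,90,100,75,4)[:300];o[300:540,400:560]=0
b=crop(s,235,150,80,75,4);b=b[:300,:320];o[300:600,400:720]=b
cv2.imwrite('pics/crop0.png',o)
for n,u,v in(('top',254,230),('bot',360,196),('stand',452,224),('spat',351,130),('cart',427,134)):print(n,pt(t,u,v,30).round())
```

```text
top [435. 306.  30.]
bot [531. -16.  30.]
stand [ 438. -290.   30.]
spat [741.   4.  30.]
cart [ 722. -232.   30.]
```

View pics/crop0.png

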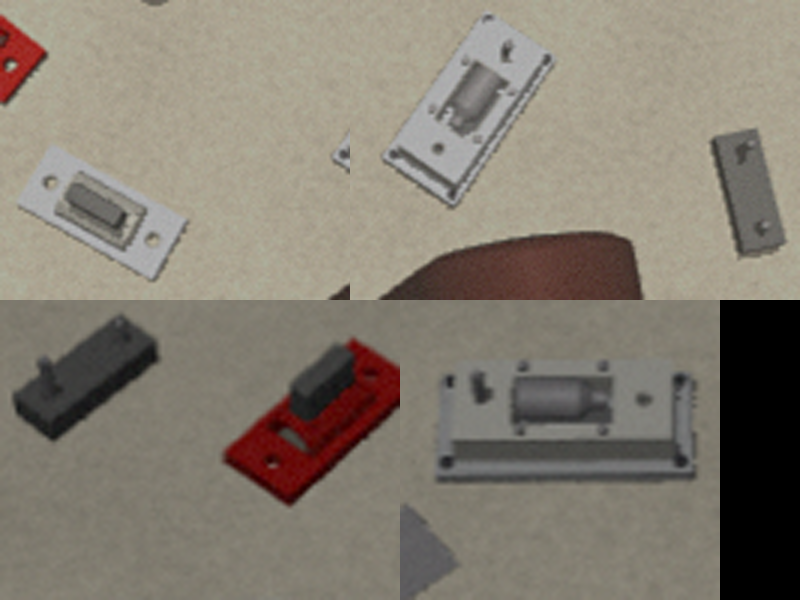

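The crop shows the long dowel in the upper stand hole (top px ≈ 452,210) and the stub in the lower one. The bore is at top px ≈ (349,209), the fixed dowel at (372,177), and the white top half's holes are visible. Next I'll work out rough positions and the first move.

```bash
cat >> h.py <<'E'
def rel(p,yaw,s=None,roll=np.pi):
    """tool-relative turn (deg) and shift (cm) to reach TCP p, tool down with yaw (mod pi nearest)"""
    s=s or arm.read_state();R0=R.from_euler('xyz',s['tcp_rot'])
    best=None
    for k in(-1,0,1):
        r=(R0.inv()*R.from_euler('xyz',[np.pi,0,yaw+k*np.pi])).as_rotvec(degrees=True)
        if best is None or np.linalg.norm(r)<np.linalg.norm(best):best=r
    return best.round(2),(R0.inv().apply(np.array(p)-s['tool_pos'])/10).round(3)
E
python3 - <<'E'
from h import *
t=np.load('top0.npy',allow_pickle=True).item();s=np.load('scene0.npy',allow_pickle=True).item()
# bore mouth & fixed dowel tip in both views, dowel tip
print('bore',tri(t,(349.3,209.3),s,(235+(643-400)/4,150+100/4)),pt(t,349.3,209.3,44))
print('fix',tri(t,(372,174),s,(235+(478-400)/4,150+75/4)))
print('long tip',tri(t,(451.5,208),s,(230+42/4,90+57/4)))
for px in((463,243),(444,206),(456,204),(447,243.5)):pass
w=cam('wrist');m=np.array(w['mount']);print(m.round(3),w['fx'],w['cx'],w['cy'],w['k1'])
for u,v in((237.7,213.3),(271,239.5)):print('tophole',pt(t,u-0.7,v,14).round(1))
E
```

```text
bore (array([488.47300236,  19.10801575,  37.89488205]), np.float64(3.3110539252398206)) [488.55225032  18.18711886  44.        ]
fix (array([585.53870421, -49.22594873,  76.30583934]), np.float64(5.655584645228174))
long tip (array([ 480.49746942, -282.2922329 ,   70.94410194]), np.float64(1.6747399872069424))
[[-1.0000e-03 -9.6400e-01 -2.6600e-01  6.6634e+01]
 [ 1.0000e+00 -1.0000e-03  0.0000e+00  2.2500e-01]
 [-1.0000e-03 -2.6600e-01  9.6400e-01 -6.9283e+01]
 [ 0.0000e+00  0.0000e+00  0.0000e+00  1.0000e+00]] 290.01358673035475 322.738861837792 198.84614002528187 -0.05310399657619267
tophole [490.3 359.7  14. ]
tophole [407.3 258.7  14. ]
```

Run:
```python
from h import *
s=arm.read_state();R0=R.from_euler('xyz',s['tcp_rot'])
print((R0.inv().apply(np.array([480,-282,200])-s['tool_pos'])/10).round(2))
```

```text
[ 36.61 -18.04  10.35]
```

Emit:
{"api": "jog_arm", "payload": {"plan": "0 0 -127 36.6 -18 10.3 -1;0 0 -127 36.6 -18 10.3 -1;0 0 -127 36.6 -18 10.3 -1;0 0 -127 36.6 -18 10.3 -1;0 0 -127 36.6 -18 10.3 -1;0 0 -127 36.6 -18 10.3 -1;0 0 -127 36.6 -18 10.3 -1;0 0 -127 36.6 -18 10.3 -1;0 0 -127 36.6 -18 10.3 -1;0 0 -127 36.6 -18 10.3 -1;0 0 -127 36.6 -18 10.3 -1;0 0 -127 36.6 -18 10.3 -1;0 0 -127 36.6 -18 10.3 -1;0 0 -127 36.6 -18 10.3 -1;0 0 -127 36.6 -18 10.3 -1;0 0 -127 36.6 -18 10.3 -1;0 0 -127 36.6 -18 10.3 -1;0 0 -127 36.6 -18 10.3 -1;0 0 -127 36.6 -18 10.3 -1;0 0 -127 36.6 -18 10.3 -1"}}

```text
time_s: 1.82
tool_pos: [480.0, -282.6, 200.7]
tcp_rot: [3.142, -0.0, 2.535]
force: [1.2, -0.5, 0.2]
finger_gap: 85.1
grip_force: 0.0
```

Run:
```python
from h import *
s=arm.read_state();print(s['tool_pos'],s['tcp_rot'],s['joints'])
c=cam('wrist');save(c,'w1.png');np.save('w1.npy',c,allow_pickle=True)
t=cam('top');save(t,'top1.png');np.save('top1.npy',t,allow_pickle=True)
p=np.hstack([c['pixels'][:,::1],np.zeros((400,160,3),np.uint8)]);q=t['pixels'][150:270,220:480]
o=np.vstack([p[:, :800],np.zeros((200,800,3),np.uint8)])
o[400:600,640-640:433]=cv2.resize(q,(433,200));cv2.imwrite('pics/w1c.png',o[:,:,::-1])
```

```text
[ 480.00092537 -282.60884157  200.67651312] [ 3.14157078e+00 -3.02021550e-04  2.53538399e+00] [-7.66927562e-01 -2.04104621e-02 -2.17641495e-01  1.37386692e+00
 -2.67410966e-05 -1.60718892e-01]
```

View pics/w1.png

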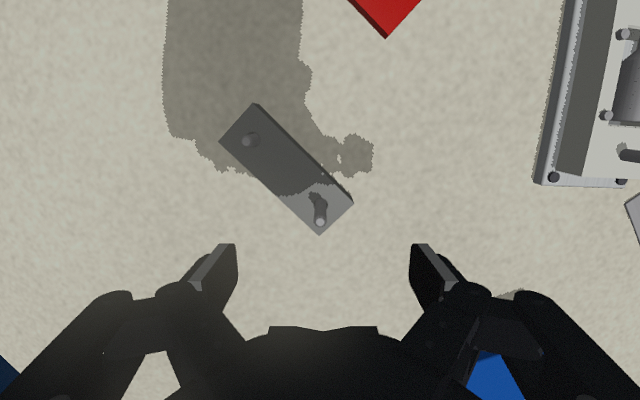

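The wrist view shows the stand at (290,170), the long dowel leaning outward with its bright tip at about (320,222), and the stub at (250,140). I'll locate the tip now, and the bottom half from the unobstructed top view.

Run:
```python
from h import *
c=np.load('w1.npy',allow_pickle=True).item()
g=cv2.cvtColor(c['pixels'],cv2.COLOR_RGB2GRAY)
print(g[206:234:2,306:336:2])
for n,uv,z in(('tip',(320,222),70),('stub',(250,140),48)):print(n,pt(c,*uv,z).round(1))
# stand corners (top face)
for uv in((219,141),(254,103),(353,203),(320,235)):print(pt(c,*uv,26).round(1))
print(pix(c,[480,-282,70]))
```

```text
[[122 123 124 126  81  80  80  81  80  78  66 119 124 125 126]
 [125 124 123 125  95  77  83  80  79  79  82 125 125 125 125]
 [123 124 124 124 101  79  83  83  78  77 108 126 125 125 125]
 [124 125 123 124  97  81  82  80  80  79 108 125 124 126 124]
 [124 124 124 123  91  80  83  81  80  79 109 125 126 125 125]
 [123 123 123 124  87  85  98  95  93  82  97 125 123 124 125]
 [124 124 124 126  88  97 126 137 115  85  99 125 124 125 125]
 [123 122 124 127  92 132 161 158 159 112 100 125 125 124 121]
 [122 123 123 124  90 151 158 157 158 126 108 125 125 122 164]
 [142 122 123 122 121 108 158 159 156 102 123 125 120 167 179]
 [181 151 121 123 123 117 106 119 101 117 124 119 168 181 182]
 [181 176 150 121 123 122 123 123 124 123 120 169 182 182 183]
 [180 176 178 154 120 124 123 122 123 119 174 180 182 183 183]
 [178 178 182 184 166 121 122 121 129 179 179 178 183 185 183]]
tip [ 482.7 -288.    70. ]
stub [ 405.1 -298.6   48. ]
[ 388.8 -325.8   26. ]
[ 381.8 -283.    26. ]
[ 497.5 -263.6   26. ]
[ 505.7 -304.6   26. ]
[324.62323127 214.72590143]
```

View pics/w1c.png

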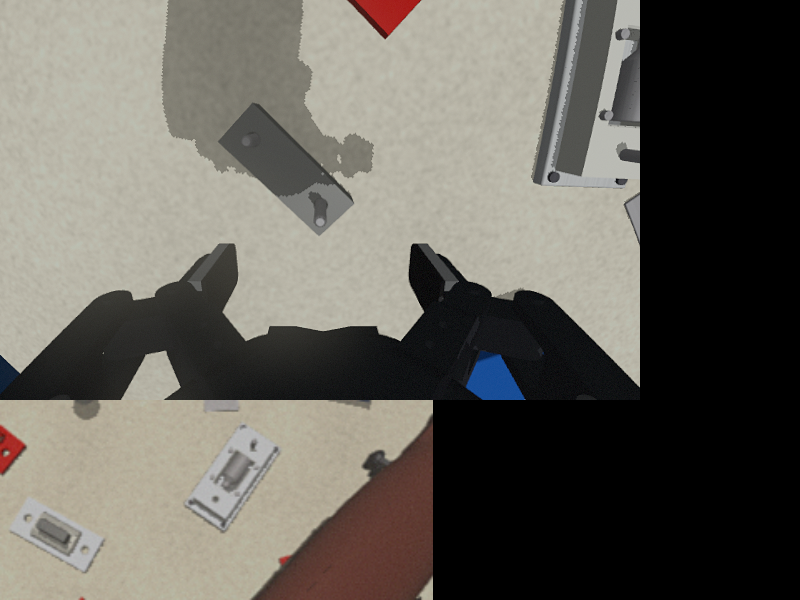

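Run:
```python
from h import *
print(rel([482.7,-287.7,112],2.535))
```

```text
(array([ 0.  , -0.01,  0.02]), array([-0.508, -0.26 ,  8.88 ]))
```

Emit:
{"api": "jog_arm", "payload": {"plan": "0 0 0 -0.51 -0.26 3 -1;0 0 0 -0.51 -0.26 5 -1;0 0 0 -0.51 -0.26 7 -1;0 0 0 -0.51 -0.26 8.5 -1;0 0 0 -0.51 -0.26 8.85 -1;0 0 0 -0.51 -0.26 8.85 -1;0 0 0 -0.51 -0.26 8.85 1;0 0 0 -0.51 -0.26 8.85 1;0 0 0 -0.51 -0.26 8.85 1;0 0 0 -0.51 -0.26 8.85 1;0 0 0 -0.51 -0.26 8.85 1;0 0 0 -0.51 -0.26 8.85 1;0 0 0 -0.51 -0.26 8.85 1;0 0 0 -0.51 -0.26 8.85 1;0 0 0 -0.51 -0.26 8.85 1;0 0 0 -0.51 -0.26 8.85 1"}}

```text
time_s: 3.25
tool_pos: [483.0, -287.9, 112.8]
tcp_rot: [-3.141, 0.001, 2.538]
force: [0.1, 0.6, 5.3]
finger_gap: 8.0
grip_force: 58.6
```

Run:
```python
from h import *
s=arm.read_state();print(rel([513,1,215],2.537,s));print(rel([435,306,250],2.537))
```

```text
(array([-0.01,  0.04,  0.08]), array([ 13.91 ,  25.496, -10.237]))
(array([-0.01,  0.04,  0.08]), array([ 37.634,  46.187, -13.756]))
```

Emit:
{"api": "jog_arm", "payload": {"plan": "0 0 0 0 0 -1 1;0 0 0 0 0 -3 1;0 0 0 0 0 -6 1;0 0 0 0 0 -10.2 1;0 0 0 1 2 -10.2 1;0 0 0 2.5 5 -10.2 1;0 0 0 13.9 25.5 -10.2 1;0 0 0 13.9 25.5 -10.2 1;0 0 0 13.9 25.5 -10.2 1;0 0 0 13.9 25.5 -10.2 1;0 0 0 13.9 25.5 -10.2 1;0 0 0 13.9 25.5 -10.2 1;0 0 0 13.9 25.5 -10.2 1;0 0 0 13.9 25.5 -10.2 1;0 0 0 13.9 25.5 -10.2 1;0 0 0 13.9 25.5 -10.2 1;0 0 0 13.9 25.5 -10.2 1"}}

```text
time_s: 4.67
tool_pos: [512.9, 0.0, 214.4]
tcp_rot: [-3.141, -0.0, 2.537]
force: [-0.2, 0.3, -0.7]
finger_gap: 8.1
grip_force: 58.8
```

Run:
```python
from h import *
s=arm.read_state();print(s['tool_pos'],s['tcp_rot'],s['finger_gap'],s['force'])
c=cam('wrist');save(c,'w2.png');np.save('w2.npy',c,allow_pickle=True)
```

```text
[5.12947826e+02 1.57906975e-02 2.14398973e+02] [-3.14136533e+00 -1.44759793e-05  2.53662887e+00] 8.072188045947552 [-0.15240117  0.30293233 -0.69640189]
```

View pics/w2.png

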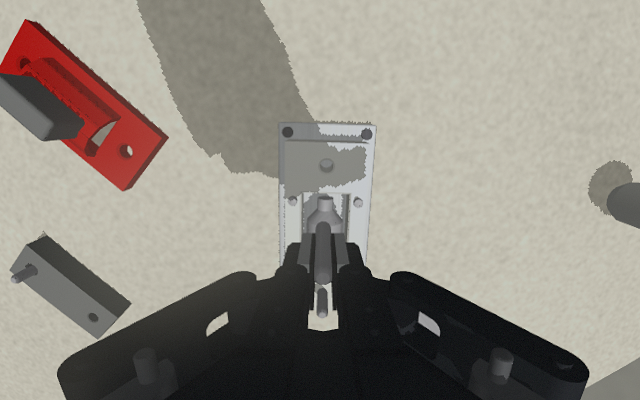

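The wrist view shows the dowel held upright between the fingers, lower end near (322,222). The bore is at about (327,165) and the plungers at (292,202) and (358,202). I'll measure them precisely.

Run:
```python
from h import *
c=np.load('w2.npy',allow_pickle=True).item()
g=cv2.cvtColor(c['pixels'],cv2.COLOR_RGB2GRAY)
print(g[156:176:1,316:340:1]);print(g[205:250:3,308:338:2])
print('bore',pt(c,327,165,44).round(1))
for uv in((291.5,201),(358.5,201.5)):print('plunger',pt(c,*uv,49).round(1))
for uv in((279,123.5),(377,125)):print('foot',pt(c,*uv,14).round(1))
s=arm.read_state();p=s['tool_pos']
for z in(161,162,163):
  print('expected lower end px',pix(c,[p[0],p[1],p[2]-106+(z-162)]),)
```

```text
[[136 137 137 136 135 136 136 137 137 136 136 136 137 136 136 136 137 136
  136 135 136 136 136 136]
 [137 137 137 136 135 136 136 138 136 138 135 137 138 138 137 136 136 136
  135 136 136 136 136 135]
 [137 136 137 137 136 139 136 132 127 125 122 125 125 127 132 137 136 136
  135 137 137 136 135 136]
 [137 136 137 134 135 133 126 120 118 119 118 120 118 119 121 129 137 137
  137 137 137 138 137 136]
 [135 136 137 138 132 122 121 122 127 128 127 128 128 123 119 121 129 136
  138 137 137 136 137 137]
 [136 136 137 133 123 119 126 129 134 131 129 130 131 130 127 122 121 128
  136 136 137 136 137 136]
 [137 137 138 126 120 126 128 129 132 130 130 130 132 131 131 128 123 122
  134 137 137 138 136 137]
 [137 137 132 123 122 128 128 130 132 129 130 129 132 129 132 128 115 118
  130 135 135 136 137 136]
 [136 138 129 122 111 125 130 130 131 130 129 129 133 132 131 119 103 118
  125 134 137 136 136 136]
 [136 138 127 120 102 113 127 131 131 131 129 130 132 131 125 107  97 118
  124 135 136 135 135 136]
 [136 136 127 124 106 102 111 125 133 131 129 131 125 121 111 103  96 122
  122 134 136 13
[... 1447 characters left out ...]
 83  84  86  83  81  81  77 157 151 146]
 [ 99 113 120 125  84  82  85  85  82  81  81  74 144 141 136]
 [ 86  85  54  47  79  81  86  81  83  82  80  73  40  65  82]
 [ 86  87  54  47  79  84  85  83  82  83  81  64  41  54  82]
 [ 84  85  47  47  77  82  85  84  80  82  81  65  40  47  81]
 [ 85  80  47  45  78  83  86  83  82  81  80  61  42  36  82]
 [ 83  77  46  43  80  82  84  81  80  81  80  73  42  39  78]]
bore [489.3  19.5  44. ]
plunger [496.8 -21.9  49. ]
plunger [529.2  24.2  49. ]
foot [437.5   3.   14. ]
foot [489.   75.2  14. ]
expected lower end px [324.14181655 226.76633543]
expected lower end px [324.1470117  227.32164393]
expected lower end px [324.15225995 227.88267737]
```

Run:
```python
from h import *
c=np.load('w2.npy',allow_pickle=True).item()
print(pt(c,326.7,165.8,44))
print(rel([489.0,19.0,160],2.529))
```

```text
[489.75548906  18.93972164  44.        ]
(array([-0.01, -0.  ,  0.44]), array([3.047, 0.197, 5.437]))
```

Emit:
{"api": "jog_arm", "payload": {"plan": "0 0 0.4 3.05 0.2 1 1;0 0 0.4 3.05 0.2 3 1;0 0 0.4 3.05 0.2 5.4 1;0 0 0.4 3.05 0.2 5.4 1;0 0 0.4 3.05 0.2 5.4 1"}}

```text
time_s: 5.13
tool_pos: [488.2, 19.7, 159.7]
tcp_rot: [-3.141, -0.002, 2.53]
force: [0.7, -0.1, 0.2]
finger_gap: 8.3
grip_force: 58.8
```

Run:
```python
from h import *
s=arm.read_state();print(s['tool_pos'],s['tcp_rot'],s['finger_gap'],s['force'])
c=cam('wrist');np.save('w3.npy',c,allow_pickle=True)
q=c['pixels'][100:300,220:430];cv2.imwrite('pics/w3.png',cv2.resize(q,None,fx=2.8,fy=2.8,interpolation=cv2.INTER_CUBIC)[:,:,::-1])
print(pix(c,[489,19,44]),pix(c,[489.75,18.9,44]),pix(c,s['tool_pos']-[0,0,106.8]))
```

```text
[488.20757148  19.69265821 159.74562944] [-3.14058841e+00 -2.16679553e-03  2.53041992e+00] 8.282799656789951 [ 0.69568044 -0.10466853  0.23084074]
[324.00813598 223.97365414] [324.52141217 224.90452173] [324.2115334  227.24357935]
```

View pics/w3.png

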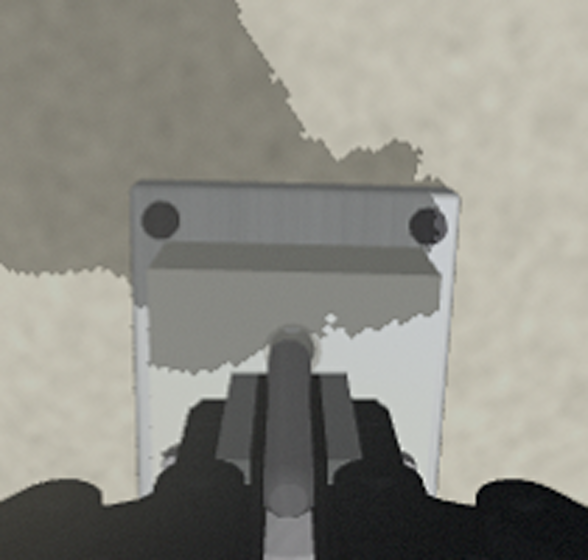

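The dowel's lower end at crop x≈290 sits about 1.4 px left of the bore's centre (≈294), and slightly forward of it. I'll correct by a fraction of a mm and lower it in.

Emit:
{"api": "jog_arm", "payload": {"plan": "0 0 0 -0.07 0.06 0 1;0 0 0 -0.07 0.06 0 1;0 0 0 -0.07 0.06 0.4 1;0 0 0 -0.07 0.06 0.8 1;0 0 0 -0.07 0.06 1.1 1;0 0 0 -0.07 0.06 1.4 1;0 0 0 -0.07 0.06 1.6 1;0 0 0 -0.07 0.06 1.6 1"}}

```text
time_s: 5.85
tool_pos: [489.9, 20.0, 143.9]
tcp_rot: [-3.141, 0.0, 2.531]
force: [1.2, -2.1, -1.9]
finger_gap: 8.1
grip_force: 58.6
```

Emit:
{"api": "jog_arm", "payload": {"plan": "0 0 0 0 0 0.4 1;0 0 0 0 0 0.8 1;0 0 0 0 0 1.2 1;0 0 0 0 0 1.6 1;0 0 0 0 0 1.9 1;0 0 0 0 0 2.1 1;0 0 0 0 0 2.25 1;0 0 0 0 0 2.4 1;0 0 0 0 0 2.4 1"}}

```text
time_s: 6.6
tool_pos: [490.2, 19.9, 120.7]
tcp_rot: [-3.142, 0.001, 2.531]
force: [1.2, -4.3, 3.5]
finger_gap: 8.1
grip_force: 59.2
```

Emit:
{"api": "jog_arm", "payload": {"plan": "0 0 0 0 0 0.05 1;0 0 0 0 0 0.1 1;0 0 0 0 0 0.15 1;0 0 0 0 0 0.15 1"}}

```text
time_s: 6.93
tool_pos: [490.5, 19.9, 120.5]
tcp_rot: [3.141, 0.002, 2.531]
force: [-2.9, -3.7, 15.0]
finger_gap: 8.2
grip_force: 60.6
```

Emit:
{"api": "jog_arm", "payload": {"plan": "0 0 0 0 0 -0.1 1;0 0 0 0 0 -0.1 -1;0 0 0 0 0 -0.1 -1;0 0 0 0 0 -0.1 -1;0 0 0 0 0 -0.1 -1;0 0 0 0 0 -0.1 -1;0 0 0 0 0 -2 -1;0 0 0 0 0 -5 -1;0 0 0 0 0 -8 -1;0 0 0 0 0 -11 -1;0 0 0 0 0 -14 -1;0 0 0 0 0 -14 -1"}}

```text
time_s: 7.93
tool_pos: [491.7, 19.9, 264.9]
tcp_rot: [3.138, 0.007, 2.532]
force: [1.3, 0.4, -0.6]
finger_gap: 85.8
grip_force: 0.0
```

Run:
```python
from h import *
s=arm.read_state();print(s['tool_pos'],s['tcp_rot'],s['finger_gap'],s['force'])
c=cam('wrist');np.save('w4.npy',c,allow_pickle=True);t=np.load('top0.npy',allow_pickle=True).item()
q=c['pixels'][60:360,170:480];cv2.imwrite('pics/w4.png',cv2.resize(q,None,fx=2,fy=2,interpolation=cv2.INTER_CUBIC)[:,:,::-1])
for z in(44,78,85): print(z,pix(c,[489.7,19.2,z]))
a,b=[pt(t,*p,14) for p in((236.7,221),(270.7,239.7))];m=(a+b)/2;d=b-a
print(a,b,m,np.hypot(*d[:2]),np.degrees(np.arctan2(d[1],d[0])))
print(rel([m[0],m[1],260],np.arctan2(d[1],d[0]),s))
```

```text
[491.72791662  19.86051464 264.9213135 ] [3.13849515 0.00715308 2.53150338] 85.76675572321885 [ 1.34981339  0.44594081 -0.62137512]
44 [321.35447534 184.30470119]
78 [321.25848697 192.67095368]
85 [321.23571288 194.65767806]
[466.58515746 360.52320995  14.        ] [406.70657587 257.46488943  14.        ] [436.64586666 308.99404969  14.        ] 119.1908635786359 -120.15729327309619
(array([ 0.45,  0.2 , 85.2 ]), array([21.083, 20.54 ,  0.405]))
```

View pics/w4.png

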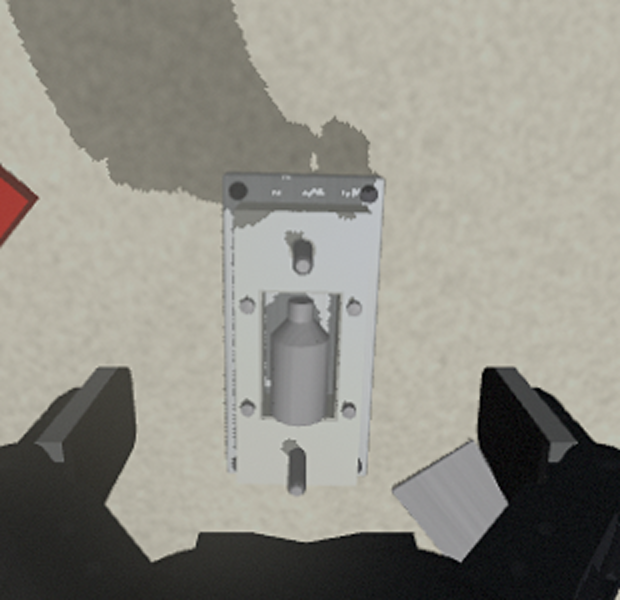

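The crop shows the long dowel standing in the bore with its tip at px (321.5,193.5); (321.3,192.7) is expected for 34 mm standing out. It is home and upright. Next, go over the white top half.

Emit:
{"api": "jog_arm", "payload": {"plan": "0 0 -94.8 21.1 20.5 3 -1;0 0 -94.8 21.1 20.5 3 -1;0 0 -94.8 21.1 20.5 3 -1;0 0 -94.8 21.1 20.5 3 -1;0 0 -94.8 21.1 20.5 3 -1;0 0 -94.8 21.1 20.5 3 -1;0 0 -94.8 21.1 20.5 3 -1;0 0 -94.8 21.1 20.5 3 -1;0 0 -94.8 21.1 20.5 3 -1;0 0 -94.8 21.1 20.5 3 -1;0 0 -94.8 21.1 20.5 3 -1;0 0 -94.8 21.1 20.5 3 -1;0 0 -94.8 21.1 20.5 3 -1;0 0 -94.8 21.1 20.5 3 -1;0 0 -94.8 21.1 20.5 3 -1;0 0 -94.8 21.1 20.5 3 -1;0 0 -94.8 21.1 20.5 3 -1;0 0 -94.8 21.1 20.5 3 -1;0 0 -94.8 21.1 20.5 3 -1"}}

```text
time_s: 9.57
tool_pos: [434.4, 309.0, 228.7]
tcp_rot: [3.142, -0.0, -2.098]
force: [0.8, -1.0, -0.0]
finger_gap: 85.4
grip_force: 0.0
```

Run:
```python
from h import *
s=arm.read_state();print(s['tool_pos'],s['tcp_rot'],s['finger_gap'],s['joints'])
c=cam('wrist');np.save('w5.npy',c,allow_pickle=True);save(c,'w5.png')
w=np.load('w4.npy',allow_pickle=True).item()
P=[pt(w,170+u/2,60+v/2,49) for u,v in((247,305),(353,306),(248,408),(348,409))]
print(np.round(P,1),np.mean(P,0)); x=P[0]+P[1]-P[2]-P[3];print('yaw',np.degrees(np.arctan2(x[1],x[0])))
a,b=pt(w,321.5,193.5,78),pt(w,318,304,78);d=a-b
print('tips',a,b,(a+b)/2,np.hypot(*d[:2]),np.degrees(np.arctan2(d[1],d[0])))
```

```text
[434.41810494 309.04280005 228.67499361] [ 3.14151921e+00 -2.09289723e-04 -2.09789559e+00] 85.43460776494547 [ 3.72811655e-01 -1.01395869e-01 -2.44716423e-01  1.42768536e+00
 -7.25828157e-05 -6.70885396e-01]
[[496.7 -20.9  49. ]
 [528.6  23.7  49. ]
 [544.6 -55.9  49. ]
 [576.5 -11.5  49. ]] [536.60222112 -16.16069904  49.        ]
yaw 143.77141214188939
tips [490.4653281   18.93127688  78.        ] [584.59367458 -51.60088743  78.        ] [537.52950134 -16.33480527  78.        ] 117.62198694685308 143.1550800293041
```

View pics/w5.png

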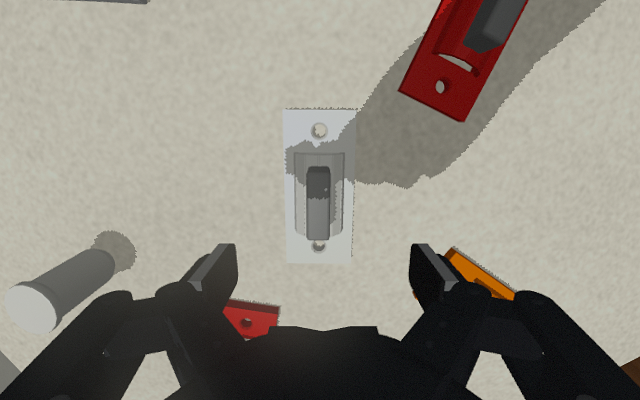

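The wrist view shows the white top half at (318,185), its holes at (319,130) and (318,246), and its bar at (318,203). The orange and red ones are off to the sides. I'll measure it.

Run:
```python
from h import *
c=np.load('w5.npy',allow_pickle=True).item()
g=cv2.cvtColor(c['pixels'],cv2.COLOR_RGB2GRAY)
print(g[118:144:2,306:334:2]);print(g[232:262:2,302:336:2]);print(g[210,280:356:2]);print(g[225,280:360:2]);print(g[158:176,300:338:3])
```

```text
[[192 192 192 192 191 191 192 192 191 191 192 191 192 192]
 [191 192 191 192 192 192 192 192 191 191 192 192 191 191]
 [191 192 192 191 193 184 177 178 185 192 192 191 192 192]
 [192 192 191 191 162 162 175 174 167 171 192 191 191 191]
 [192 192 193 166 140 188 184 182 183 172 174 193 191 192]
 [191 191 191 153 122 181 184 185 185 185 168 190 192 191]
 [191 192 178 141 123 181 187 185 186 184 167 189 191 191]
 [191 191 181 136 122 184 188 183 183 184 168 189 191 191]
 [192 191 193 145 120 160 123 186 186 130 169 191 191 191]
 [191 192 192 164 146 122 124 155 123 158 178 192 191 191]
 [193 192 191 193 174 160 150 151 166 180 192 191 191 192]
 [185 168 194 192 192 190 182 186 193 193 194 189 195 138]
 [132 130 129 184 192 192 194 167 126 162 128 163 128 133]]
[[170 176 129 114 126 124 122 123 121 119 120 119 116  97 173 165 155]
 [170 144 126 114 126 123 123 122 122 120 118 118 115  94 171 163 155]
 [191 189 130 113 124 123 124 121 121 121 119 118 116  93 171 176 186]
 [191 191 187 108 123 124 123 122 120 121 119 116 114  88 193 192 191]
 [191 191 192 182 158 161 117 145 147 145 139 15
[... 1344 characters left out ...]
30 130 129 128 130 130 128 128 122 118]
 [122 120 127 130 131 130 128 130 131 128 128 122 118]
 [122 121 129 131 121 121 130 124 122 129 128 123 118]
 [121 122 128 116  88  88  95  90  88  98 129 123 118]
 [121 120 129  83  68  65  65  65  63  66 131 122 118]
 [122 121 128  69  70  70  67  67  68  65 128 124 120]
 [121 120 129  67  70  70  68  67  67  66 123 121 118]
 [121 121 132  70  70  68  70  66  67  66 123 121 119]
 [121 120 132  69  72  70  70  68  66  66 122 121 119]
 [121 120 123  76  74  74  72  73  70  69 111 121 118]
 [121 120 102  81  79  78  78  78  77  74  93 121 117]
 [121 120  88  83  81  81  80  79  78  76  86 122 116]
 [121 121  89  81  82  82  80  80  80  78  88 122 119]]
```

Run:
```python
from h import *
c=np.load('w5.npy',allow_pickle=True).item()
a,b=pt(c,319.2,130.6,14),pt(c,318.7,244.5,14);d=a-b
print(a,b,(a+b)/2,np.hypot(*d[:2]),np.degrees(np.arctan2(d[1],d[0])))
for uv in((307,240),(330,240)):print(pt(c,*uv,70))
e=(pt(c,318.5,239.8,70)); u=d/np.hypot(*d[:2]); print('bar end->centre',e+30*u)
m=(a+b)/2; p=[m[0],m[1],114]
print(rel(p,np.arctan2(d[1],d[0])),np.arctan2(d[1],d[0]))
```

```text
[408.16557877 257.6914152   14.        ] [468.41032805 359.13390693  14.        ] [438.28795341 308.41266106  14.        ] 117.9830875350923 -120.70526360726923
[461.43088736 329.14842168  70.        ]
[444.56174578 338.98869473  70.        ]
bar end->centre [437.58216547 308.11393352  70.        ]
(array([ 0.  , -0.01,  0.51]), array([-0.14 , -0.365, 11.474])) -2.1067042744345357
```

Emit:
{"api": "jog_arm", "payload": {"plan": "0 0 0.5 -0.12 -0.35 3 -1;0 0 0.5 -0.12 -0.35 6 -1;0 0 0.5 -0.12 -0.35 9 -1;0 0 0.5 -0.12 -0.35 11 -1;0 0 0.5 -0.12 -0.35 11.4 -1;0 0 0.5 -0.12 -0.35 11.4 -1;0 0 0.5 -0.12 -0.35 11.4 1;0 0 0.5 -0.12 -0.35 11.4 1;0 0 0.5 -0.12 -0.35 11.4 1;0 0 0.5 -0.12 -0.35 11.4 1;0 0 0.5 -0.12 -0.35 11.4 1;0 0 0.5 -0.12 -0.35 11.4 1;0 0 0.5 -0.12 -0.35 11.4 1;0 0 0.5 -0.12 -0.35 11.4 1;0 0 0.5 -0.12 -0.35 11.4 1"}}

```text
time_s: 10.87
tool_pos: [438.6, 308.4, 115.6]
tcp_rot: [-3.141, 0.001, -2.106]
force: [0.5, -1.6, 5.7]
finger_gap: 19.4
grip_force: 59.9
```

Run:
```python
from h import *
s=arm.read_state();print(s['tool_pos'])
print(rel([537.8,-16.2,250],np.radians(144.2),s))
```

```text
[438.64439564 308.42239979 115.63801096]
(array([-8.000e-02, -0.000e+00, -8.487e+01]), array([ 22.852, -25.101, -13.43 ]))
```

Emit:
{"api": "jog_arm", "payload": {"plan": "0 0 0 0 0 -1 1;0 0 0 0 0 -4 1;0 0 0 0 0 -8 1;0 0 0 0 0 -12 1;0 0 95.1 22.85 -25.1 -13.4 1;0 0 95.1 22.85 -25.1 -13.4 1;0 0 95.1 22.85 -25.1 -13.4 1;0 0 95.1 22.85 -25.1 -13.4 1;0 0 95.1 22.85 -25.1 -13.4 1;0 0 95.1 22.85 -25.1 -13.4 1;0 0 95.1 22.85 -25.1 -13.4 1;0 0 95.1 22.85 -25.1 -13.4 1;0 0 95.1 22.85 -25.1 -13.4 1;0 0 95.1 22.85 -25.1 -13.4 1;0 0 95.1 22.85 -25.1 -13.4 1;0 0 95.1 22.85 -25.1 -13.4 1;0 0 95.1 22.85 -25.1 -13.4 1;0 0 95.1 22.85 -25.1 -13.4 1;0 0 95.1 22.85 -25.1 -13.4 1;0 0 95.1 22.85 -25.1 -13.4 1"}}

```text
time_s: 12.53
tool_pos: [537.2, -16.1, 248.6]
tcp_rot: [-3.141, -0.001, 2.519]
force: [0.7, 1.0, -4.1]
finger_gap: 19.2
grip_force: 60.4
```

Run:
```python
from h import *
s=arm.read_state();print(s['tool_pos'],s['tcp_rot'],s['finger_gap'],s['force'],s['joints'][5])
print(rel([537.8,-16.2,204],np.radians(144.2),s))
c=cam('wrist');np.save('w6.npy',c,allow_pickle=True);save(c,'w6.png')
```

```text
[537.15998726 -16.08345307 248.64421324] [-3.14126986e+00 -9.35926218e-04  2.51922162e+00] 19.15173268809373 [ 0.69270008  0.96895333 -4.11512063] 0.3488690362689588
(array([-0.02, -0.05,  0.14]), array([-0.063,  0.029,  4.464]))
```

Emit:
{"api": "jog_arm", "payload": {"plan": "0 0 0 0 0 1.5 1;0 0 0 -0.03 0.02 3 1;0 0 0 -0.03 0.02 4.4 1;0 0 0 -0.03 0.02 4.8 1;0 0 0 -0.03 0.02 4.8 1;0 0 0 -0.03 0.02 4.8 1"}}

```text
time_s: 13.08
tool_pos: [537.8, -16.2, 201.3]
tcp_rot: [-3.141, 0.0, 2.518]
force: [0.4, 0.8, -3.9]
finger_gap: 19.1
grip_force: 60.2
```

Run:
```python
from h import *
s=arm.read_state();print(s['tool_pos'],s['tcp_rot'],s['force'])
c=cam('wrist');np.save('w7.npy',c,allow_pickle=True)
T=R.from_euler('xyz',s['tcp_rot'])
h=s['tool_pos']+T.apply([60,0,115.6-14]);print('hole top',h,pix(c,h))
a=cv2.resize(c['pixels'][90:270,220:420],None,fx=3,fy=3,interpolation=cv2.INTER_CUBIC)
cv2.imwrite('pics/w7.png',a[:,:,::-1])
```

```text
[537.81434096 -16.22336723 201.31739256] [-3.14146697e+00  3.58400870e-05  2.51804172e+00] [ 0.42697994  0.76588464 -3.88410468]
hole top [489.10123404  18.79943138  99.71524302] [324.08529379 132.38669939]
```

View pics/w7.png

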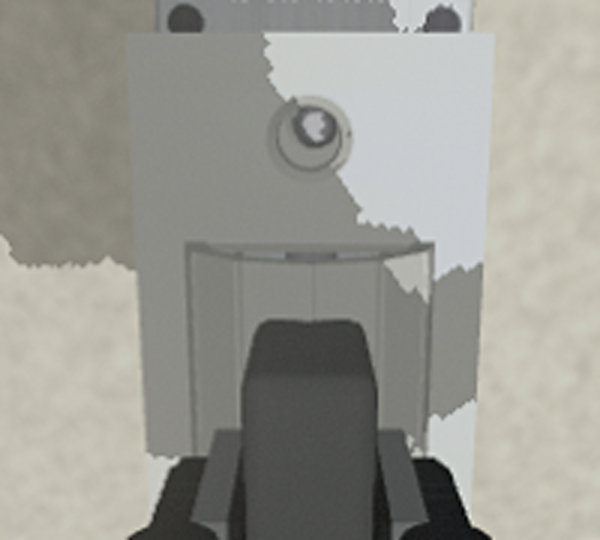

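The last view shows the top half held square, with the dowel tip at px (325.3,131.7) seen through the hole, whose centre is at px (323.7,136). I'll compute the offset between them.

Run:
```python
from h import *
c=np.load('w7.npy',allow_pickle=True).item()
s=arm.read_state();T=R.from_euler('xyz',s['tcp_rot'])
g=cv2.cvtColor(c['pixels'],cv2.COLOR_RGB2GRAY)
h=pt(c,323.7,136,99.7);k=pt(c,220+310/3,90+138/3,99.7);d=pt(c,325.3,131.9,78)
print(h,k,d,'tool-frame delta dowel-hole',T.inv().apply(d-h))
# flange end edge midline & sides at z=99.7
L=[pt(c,220+u/3,90+v/3,99.7) for u,v in((126,33),(494,33))];print(L,np.linalg.norm(L[0]-L[1]))
print('flange end in tool',[T.inv().apply(p-s['tool_pos']).round(2) for p in L])
# foot bolts z~14?, foot holes
B=[pt(c,220+u/3,90+v/3,14) for u,v in((186,18),(443,19))];b=B[1]-B[0];print('bolts',B,np.degrees(np.arctan2(b[1],b[0]))+90)
```

```text
[490.63501038  17.42187557  99.7       ] [490.51105277  17.24990203  99.7       ] [490.11016393  19.13355315  78.        ] tool-frame delta dowel-hole [ 1.44637824  1.07670125 21.69894026]
[array([454.45130818,   0.60953524,  99.7       ]), array([494.88806588,  56.69497387,  99.7       ])] 69.14266265747611
flange end in tool [array([ 77.89, -35.18, 102.04]), array([ 77.83,  33.96, 102.06])]
bolts [array([447.03761434,   5.74457345,  14.        ]), array([489.44361369,  64.12344483,  14.        ])] 144.00561045901173
```

Emit:
{"api": "jog_arm", "payload": {"plan": "0 0 0 0.14 0.1 0 1;0 0 0 0.14 0.1 0 1;0 0 0 0.14 0.1 0.4 1;0 0 0 0.14 0.1 0.7 1;0 0 0 0.14 0.1 1 1;0 0 0 0.14 0.1 1.3 1;0 0 0 0.14 0.1 1.6 1;0 0 0 0.14 0.1 1.6 1"}}

```text
time_s: 13.8
tool_pos: [536.9, -14.5, 183.9]
tcp_rot: [-3.141, -0.001, 2.517]
force: [0.7, 0.1, -4.6]
finger_gap: 18.8
grip_force: 60.3
```

Emit:
{"api": "jog_arm", "payload": {"plan": "0 0 0 0 0 0.4 1;0 0 0 0 0 0.8 1;0 0 0 0 0 1.2 1;0 0 0 0 0 1.5 1;0 0 0 0 0 1.8 1;0 0 0 0 0 1.8 1"}}

```text
time_s: 14.3
tool_pos: [536.9, -14.5, 166.1]
tcp_rot: [-3.141, -0.001, 2.517]
force: [0.2, 0.0, -4.1]
finger_gap: 19.3
grip_force: 60.4
```

Emit:
{"api": "jog_arm", "payload": {"plan": "0 0 0 0 0 0.2 1;0 0 0 0 0 0.4 1;0 0 0 0 0 0.55 1;0 0 0 0 0 0.65 1;0 0 0 0 0 0.7 1;0 0 0 0 0 0.7 1;0 0 0 0 0 0.7 1"}}

```text
time_s: 14.88
tool_pos: [537.5, -14.7, 160.8]
tcp_rot: [3.141, 0.001, 2.517]
force: [-3.8, 1.4, 6.0]
finger_gap: 19.4
grip_force: 61.8
```

Emit:
{"api": "jog_arm", "payload": {"plan": "0 0 0 0 0 0.05 1;0 0 0 0 0 0.1 1;0 0 0 0 0 0.1 1;0 0 0 0 0 0.1 1"}}

```text
time_s: 15.22
tool_pos: [537.5, -14.7, 159.9]
tcp_rot: [3.141, 0.001, 2.518]
force: [-3.6, 0.7, 7.2]
finger_gap: 19.0
grip_force: 62.1
```

Emit:
{"api": "jog_arm", "payload": {"plan": "0 0 0 0 0 0.05 1;0 0 0 0 0 0.1 1;0 0 0 0 0 0.15 1;0 0 0 0 0 0.2 1;0 0 0 0 0 0.2 1;0 0 0 0 0 0.2 1"}}

```text
time_s: 15.72
tool_pos: [537.7, -14.8, 159.6]
tcp_rot: [3.141, 0.002, 2.517]
force: [-10.0, 1.3, 20.2]
finger_gap: 18.7
grip_force: 64.0
```

Emit:
{"api": "jog_arm", "payload": {"plan": "0 0 0 0 0 0.05 1;0 0 0 0 0 0.05 1;0 0 0 0 0 0.05 1;0 0 0 0 0 0.05 1;0 0 0 0 0 0.05 1;0 0 0 0 0 0.05 1"}}

```text
time_s: 16.22
tool_pos: [537.7, -14.7, 159.6]
tcp_rot: [3.141, 0.002, 2.518]
force: [-11.8, 1.7, 25.1]
finger_gap: 18.6
grip_force: 64.6
```

Run:
```python
from h import *
s=arm.read_state();print(s['tool_pos'],s['tcp_rot'],s['force'],s['moment'],s['finger_gap'],s['dq'].round(4))
t=cam('top');save(t,'top9.png');sc=cam('scene');save(sc,'scene9.png')
# flange top edge / seam check in scene view: unmoved distractors
a=np.load('scene0.npy',allow_pickle=True).item()['pixels'].astype(int);d=np.abs(a-sc['pixels'].astype(int)).sum(2)>60
for n,(x0,x1,y0,y1) in dict(spat=(180,250,200,248),carton=(165,205,135,185),caps=(270,297,258,290)).items():print(n,d[y0:y1,x0:x1].mean().round(3))
```

```text
[537.6904165  -14.72086928 159.60166689] [3.14136496e+00 2.18717717e-03 2.51760235e+00] [-11.77260095   1.68683128  25.14653657] [ 0.51171472  2.91198874 -0.07621184] 18.64065304518199 [-0.0005 -0.0009  0.0013  0.0006 -0.0006  0.001 ]
spat 0.0
carton 0.0
caps 0.0
```

Emit:
{"api": "jog_arm", "payload": {"plan": "0 0 0 0.03 -0.02 0.05 1;0 0 0 0.06 -0.04 0.05 1;0 0 0 0.06 -0.04 0.05 1;0 0 0 0.06 -0.04 0.05 1;0 0 0 0.06 -0.04 0.05 1;0 0 0 0.06 -0.04 0.05 1"}}

```text
time_s: 16.82
tool_pos: [537.6, -14.7, 159.5]
tcp_rot: [3.14, 0.004, 2.518]
force: [-9.0, 1.6, 25.9]
finger_gap: 19.1
grip_force: 64.7
```

Emit:
{"api": "jog_arm", "payload": {"plan": "0 0.15 0 0 0 0 1;0 0.3 0 0 0 0 1;0 0.3 0 0 0 0 1;0 0.3 0 0 0 0 1;0 0.3 0 0 0 0 1;0 0.3 0 0 0 0 1"}}

```text
time_s: 17.32
tool_pos: [537.8, -14.9, 159.5]
tcp_rot: [3.14, -0.001, 2.518]
force: [-8.9, 1.7, 23.7]
finger_gap: 19.2
grip_force: 64.5
```

Run:
```python
from h import *
s=arm.read_state();print(s['tool_pos'],s['tcp_rot'],s['force'],s['moment'],s['finger_gap'])
```

```text
[537.82426252 -14.89187662 159.54919745] [ 3.14040728e+00 -9.78491051e-04  2.51776913e+00] [-8.87006793  1.72215084 23.71674141] [0.28202807 1.84630148 0.07595734] 19.236094226512105
```

```bash
python3 -c "
from h import *
print(arm.finish_job())"
```

```text
the job is handed in; nothing more can be done
None
```

The job is handed in at 17.3 s: the long dowel is home in the bore, and the top half is over both dowels, held pressed against its stop with about 24 N. Flushness was judged from height (within about 0.1 mm) and force, not from a final picture.

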